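# Snap the hairpin clip onto the rover's cover post

### The job

Lock the little rover's cover: pick up the spring hairpin clip with the red grip from the cutting mat and push it flat along the cover, sideways over the shank of the post and under its brass head, until it snaps fully home, then let go of it. The post sits in soft rubber, so keep feeling the force: push only until the clip snaps and then stop at once. Never shove the post more than 20 mm off its centre (about 13 N), nor more than 11 mm once the clip has snapped on. Leave the screwdriver, the servo and the mouse where they are.

Things in the scene. Friction and masses are not known exactly. Their poses are not given: they have to be found in the camera images.
- clip: Flat hairpin spring clip: two mirrored steel wire legs 5 mm thick (z = 0 to 5 mm) and a red grip, closed loop behind it (to x = -59 mm); about 50 g. Origin: underside, below the centre of the seat where the shank ends up (free width 11 mm). x points along the legs to the open mouth (tips at x = 26 mm, mouth 19 mm clear), y across, z up. Widest at the tips, +-14.5 mm.
- clip_grip (a point): Middle of the red grip, 20 mm above the clip's underside, 32 mm behind the seat; axes as the clip's. Block 26 mm long (x), 12 mm wide (y), 30 mm tall from the underside. Pinch it across y, fingertips at least 7 mm above the underside (the wires pass beside it below that). A 5 mm tall tongue runs on to 7 mm short of the seat's centre and stops the shank.
- clip_bulge (a point): The narrow throat (5 mm gap) between the legs' bulges, 7.5 mm ahead of the seat's centre, 2.5 mm above the underside. The shank first touches the flared legs about 7 mm ahead of here; the push then rises to 6.5 to 10 N about 3 mm before this point, the legs spring apart, the clip snaps on and the force drops by more than half, as the post springs back. Seated, the shank has about 2 mm play.
- rover: Small four-wheeled rover fixed on a stand, grey cover 224 x 134 mm (x by y), wheels out to y = +-93 mm. Origin: centre of the stand's underside on the mat; x along the rover, z up. The flat cover's top is 62 mm above the origin, the post at its centre. The -x half of the cover is clear for the clip; a circuit board up to 12 mm high starts at x = 61 mm. The clip may come from any free side.
- mount (a point): Centre of the rubber boot, level with the cover's top: where the post stands when nobody pushes it. Axes as the rover's. The rubber lets the upright post shift level in any direction, about 1.5 mm per newton, and springs back: it yields some 10 to 15 mm before the clip snaps on, so carrying the clip only to where the post first stood does not snap it.
- shank (a point): Point on the upright post's axis, 5 mm above the cover's top; it moves with the post. The shank is 10 mm in diameter; its brass head, 20 mm in diameter, starts 12 mm above the cover and ends 19 mm above it. The clip's legs slide on the cover, below the head.
- screwdriver: Screwdriver, 170 mm long, red handle; bystander. Origin on its underside; its length along x.
- servo: Black servo motor, 40 x 20 x 43 mm; bystander. Origin at the centre of its underside.
- mouse: Black computer mouse, 105 x 60 x 30 mm; bystander. Origin at the centre of its underside.
Not all that is in view belongs to the job. Of the things that look like the clip, the smallest one is meant.

How it is judged (in metres and radians):
On the way:
1. the clip is lifted clear of the mat (height (world z) of clip above 0.04 m), for 0.1 s.
At the end, for the whole second after the job is handed in: The shank is snapped into the clip's seat (within 4.5 mm along and 4 mm across the clip's axes), the clip lies under the brass head, flat to within 0.25 rad and at rest, and the post stands within 4 mm of its centre (x of shank in the frame of clip between -0.0045 and 0.0045 m and y of shank in the frame of clip between -0.004 and 0.004 m and z of shank in the frame of clip between -0.002 and 0.012 m and angle between clip's own z axis and vertical below 0.25 rad and linear speed of clip below 0.02 m/s and horizontal distance between shank and mount below 0.004 m); the robot touches nothing.
It fails at once if the post is shoved more than 20 mm off its centre (horizontal distance between shank and mount above 0.02 m).
It fails at once if the post is shoved more than 11 mm off its centre after the clip has snapped on (x of shank in the frame of clip between -0.0045 and 0.0045 m and y of shank in the frame of clip between -0.004 and 0.004 m and z of shank in the frame of clip between -0.002 and 0.012 m and horizontal distance between shank and mount above 0.011 m).
It fails at once if the screwdriver, servo or mouse is moved by more than 20 mm (distance of any of screwdriver, servo, mouse from where it was at the start of the episode above 0.02 m).
It also fails if it takes over 58 s, if anything falls off the work surface, if the arm or the gripper's body presses on something with over 40 N, if the wrist force passes 120 N, or if a joint passes its speed limit or range.

### The arm

A 6-joint arm with a two-finger parallel gripper is mounted at the origin on the work surface. World frame = base frame: x ahead of the robot, y to its left, z up, the work surface at z = 0. Lengths are in mm, angles in degrees, forces in N, time in s.
With the tool pointing down it reaches from about 350 to 850 mm from the base axis. Payload 8.1 kg.
Tool frame: the origin (TCP) lies at the very end of the fingers, on their centre line; the grasp point (between the pads) lies 19 mm behind it; z points along the fingers, y is the direction in which the jaws open and shut (so a half turn about z gives the same grasp; the last joint's range is limited). The gripper opens to 85 mm and grips with 20 to 120 N. Pads are 22 mm wide; open, the fingers measure 114 mm over their backs; the gripper's body (76 mm by 85 mm) begins 54 mm behind the grasp point. The pads swing forward as they close: fully open they stand 13 mm farther back than shut.
Start: joints at [-73.763, 7.471, 85.268, -0, 87.261, -4.893], TCP at [216.318, -559.653, 231.292] pointing down, gripper open.
Joint ranges: [-169.43, 169.43], [-51.17, 129.36], [1.28, 143.12], [-76.62, 256.62], [0, 156.53], [-152.29, 152.29]. Speed limits (degrees/s): [136.94, 136.94, 159.86, 180, 180, 180].

### API

Orientations are given as [roll, pitch, yaw] about the fixed x, y, z axes, in that order (R = Rz(yaw) Ry(pitch) Rx(roll)).
In Python, from bench import r gives the robot as it stands.
- The arm moves only by the shell command python3 -m crank 'ROWS' [OPENING] [FORCE]. ROWS is JSON, a list that holds one entry, the list of rows, each a list of 6 numbers: the shift along the tool's x, y, z in m, then the turn, a rotation vector about the tool's x, y, z in rad. A call has 1 to 10 rows; each row is the pose to reach, as a shift and turn from the pose measured when the call began, along the tool's axes at that moment; what a row does not reach only later rows make up. A row lasts 1/8 s, in which the tool goes at most 62.5 mm and 10.7 degrees, less where a joint would pass 70% of its speed; a pose out of reach is approached as far as the arm can. A call with a gripper value outside its range is refused whole. OPENING is the closure, from 0 (fully open) to 1 (shut), set as the call begins (- or left out, the last holds). The fingers move at their own pace and stop on an object; FORCE is the grip in N (left out, the last holds). Time passes only in rows, so rows that repeat a pose let the fingers close. It gives the time, the measured TCP pose, the force and the opening at its end, in the units of the state.
- r.sense(): the state, without advancing time (a new reading comes with each control period).
- r.snapshot(name): name is "scene" or "top"; returns (picture, depth): 384x512x3 uint8, blue, green, red; 384x512 float32, mm along the optical axis (not along the pixel's ray), 0 where there is no reading.
- r.get_calibration(name): a dict with "mtx" (3x3 intrinsics, pixels), "cam_to_world" (4x4, takes a point from camera to world coordinates). Camera axes: x right, y down, z forward; pixel columns grow to the right and rows downward; lengths in mm; the calibration is good to about 2 mm. A picture is of the moment at which its call begins. get_calibration takes no time and is no camera call.
- r.hand_in(): hands the job in, once; it reports no verdict.
Trained networks look in the newest picture that a camera, given by its name, has taken for a name from the list of things; names that differ only in an ending like _2 or _b are one class to them, and where a whole thing is asked for, a point or a joint stands for the part that bears it (a point fixed in the world has none). Each returns a list of dicts, best first, with "conf" (0 to 1); they miss things now and then, are a little off and sometimes report something else, mostly with a low value. They report only what shows in the picture. A call takes as long as a camera call. They do not tell look-alikes from the thing itself.
- r.look_for(thing, camera): "extent" ([left, top, right, bottom] in pixels, round what is visible of it).
- r.landmark_of(thing, camera): "pixel" ([column, row] in pixels: a listed point, or the origin of a listed thing).
The state is a dict: "time": time; "joint_pos": joint angles; "qd": joint speeds; "joint_efforts": joint torques, N m; "tool_pos": TCP position; "tcp_rot": TCP orientation; "ft_force": force on the tool from outside, world axes, zero at the start; "wrist_torque": the same for the moment, N m; "finger_gap": finger opening in mm.
Only numpy, scipy, OpenCV 4.12 (cv2) and the standard library are available. Lean on these libraries where they do the work, as an engineer would, in place of code of your own. Each camera call takes 0.05 s, during which the arm holds its last target.

## Working session

There is one attempt and no reset: what is moved stays moved. The work goes in short steps, Python scripts to look and compute and a shell command to move; the robot and the scene stay as the last step left them, time stands still between calls to the robot, and variables do not carry over. Pictures are saved under pics/ and viewed, and the job is handed in when it is done.

```bash
ls; mkdir -p pics; cat > h.py <<'E'
import numpy as np, cv2
from bench import r
def snap(n,f):
    p,d=r.snapshot(n); cv2.imwrite('pics/'+f,p); np.save('pics/'+f+'.npy',d); return p,d
def w(n,u,v,z=None,d=None):
    c=r.get_calibration(n);K=np.array(c['mtx']);T=np.array(c['cam_to_world'])
    ray=np.linalg.inv(K)@[u,v,1]
    if d is not None: return (T@np.r_[ray*d,1])[:3]
    D=T[:3,:3]@ray;o=T[:3,3]
    return o+D*(z-o[2])/D[2]
E
python3 - <<'E'
from h import *
s=r.sense();print(s)
for n in('scene','top'):
    snap(n,n+'0.png')
    for t in('clip','rover','screwdriver','servo','mouse'):
        print(n,t,[(round(x['conf'],2),np.round(x['extent'])) for x in r.look_for(t,n)])
    for t in('clip','clip_grip','clip_bulge','mount','shank'):
        print(n,t,[(round(x['conf'],2),np.round(x['pixel'],1)) for x in r.landmark_of(t,n)])
E
```

```text
pics
{'time': 0.0, 'joint_pos': array([-7.37630072e+01,  7.51508329e+00,  8.53293553e+01, -1.92841027e-03,
        8.72608161e+01, -4.89639042e+00]), 'qd': array([-0.04538002,  0.01348499,  0.00437182,  0.00487855, -0.07684907,
        0.04453395]), 'joint_efforts': array([-1.27839194e-03, -5.69389379e+01, -5.00566328e+01, -3.57244135e-04,
        1.45165657e-02,  1.74152336e-05]), 'tool_pos': array([ 216.14784862, -559.12917475,  230.24395375]), 'tcp_rot': array([-1.79894965e+02, -7.06491819e-03,  2.11334707e+01]), 'ft_force': array([ 0.36547377, -0.19121381, -0.11393177]), 'wrist_torque': array([-0.0279946 , -0.07150398,  0.0389831 ]), 'finger_gap': 85.45854139631795}
scene clip [(0.82, array([227., 226., 256., 248.])), (0.82, array([ 82., 199., 118., 238.])), (0.58, array([136., 172., 168., 195.]))]
scene rover [(0.93, array([298., 145., 416., 232.]))]
scene screwdriver [(0.93, array([267., 294., 325., 363.]))]
scene servo [(0.74, array([341., 264., 371., 287.]))]
scene mouse [(0.63, array([ 99., 272., 138., 322.]))]
scene clip [(0.84, array([ 94.6, 226.2])), (0.69, array([157.3, 
[... 324 characters left out ...]
array([356.3, 174.9]))]
top clip [(0.79, array([264., 288., 314., 305.])), (0.64, array([253., 151., 273., 184.]))]
top rover [(0.96, array([ 82.,  84., 181., 187.]))]
top screwdriver [(0.82, array([285.,  35., 294., 104.]))]
top servo [(0.79, array([210.,  60., 224.,  82.]))]
top mouse [(0.73, array([369., 156., 398., 198.]))]
top clip [(0.72, array([279.5, 296.8])), (0.62, array([255.6, 161.6]))]
top clip_grip [(0.81, array([296.4, 291.3])), (0.73, array([352.9, 281.3]))]
top clip_bulge [(0.7, array([366.6, 270.7])), (0.6, array([254.5, 153. ]))]
top mount [(0.71, array([130.7, 130.5])), (0.25, array([379.5, 175.7]))]
top shank [(0.54, array([130.5, 132.2])), (0.37, array([288.9,  71.2]))]
```

```bash
python3 - <<'E'
import cv2
for n in('scene','top'):
    p=cv2.imread(f'pics/{n}0.png'); cv2.imwrite(f'pics/{n}0b.png',cv2.resize(p,(800,600)))
E
```

```text
(no output)
```

View pics/scene0b.png

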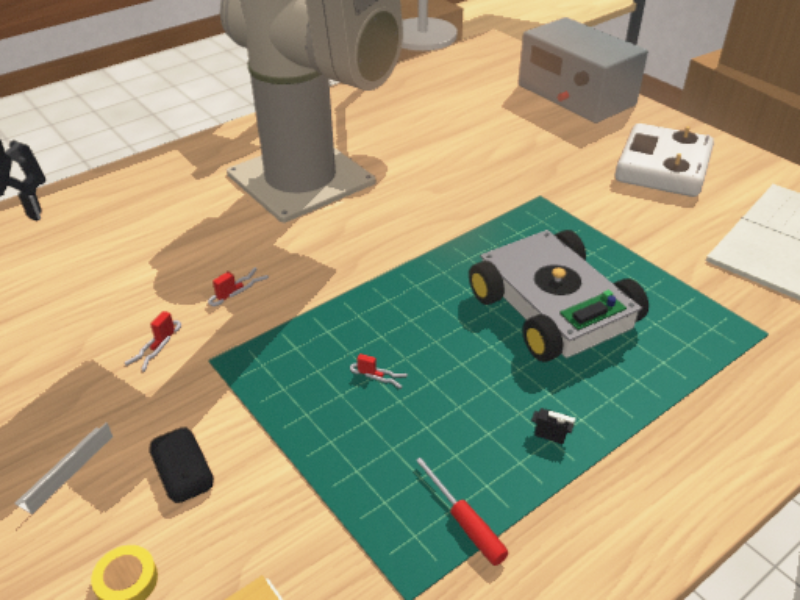

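View pics/top0b.png

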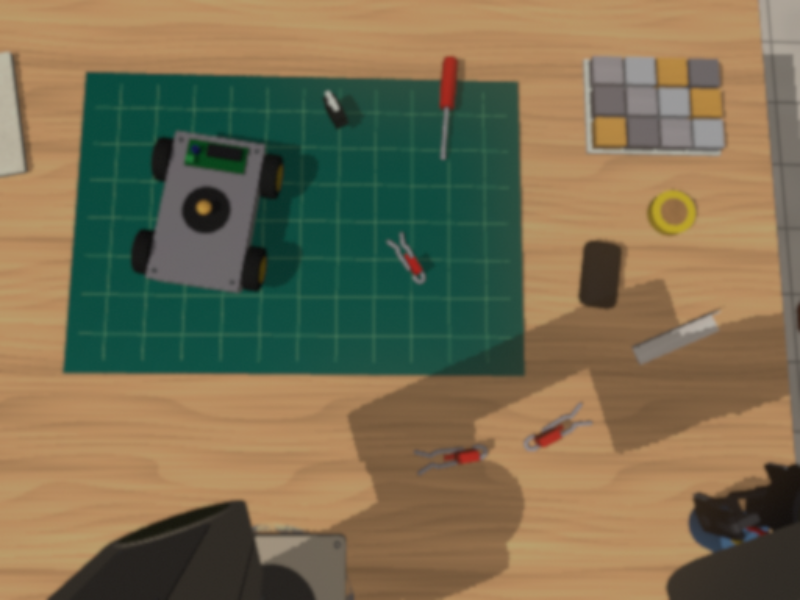

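Three look-alikes show in the scene picture, at (241,236), (100,218) and (152,184). The first is the only one on the cutting mat and looks smallest (top view 263,167). I'll measure their sizes and check with a crop.

```bash
python3 - <<'E'
from h import *
d={n:np.load(f'pics/{n}0.png.npy') for n in('scene','top')}
im={n:cv2.imread(f'pics/{n}0.png') for n in('scene','top')}
for n in d:
    c=r.get_calibration(n); print(n,np.round(c['mtx'],1).tolist(),np.round(np.array(c['cam_to_world']),3).tolist())
def blob(n,box):
    l,t,rr,b=box; hsv=cv2.cvtColor(im[n][t:b,l:rr],cv2.COLOR_BGR2HSV)
    m=((hsv[...,0]<8)|(hsv[...,0]>172))&(hsv[...,1]>170)
    v,u=np.nonzero(m); u=u+l;v=v+t
    P=np.array([w(n,a,b_,d=d[n][b_,a]) for a,b_ in zip(u,v)])
    print(n,box,len(u),(u.mean(),v.mean()),'med',np.round(np.median(P,0),1),'max z',np.round(np.percentile(P[:,2],[5,50,90,98]),1)); return P
for n,box in [('scene',(220,220,262,252)),('scene',(78,195,122,242)),('scene',(130,168,172,198)),('top',(245,146,280,188)),('top',(262,284,316,308)),('top',(330,255,382,290))]:
    P=blob(n,box)
for u,v in [(255.6,161.6),(254.5,153)]: print('clip top',w('top',u,v,z=3))
for u,v in [(249.8,241.7),(247.3,239.2)]: print('clip scene',w('scene',u,v,z=3))
print('grip scene',w('scene',234.8,230.9,z=20))
for z in (62,67):
  print('mount top',w('top',130.7,130.5,z=z),w('scene',358.1,179.8,z=z))
print('depth cover', [np.round(w('top',u,v,d=d['top'][v,u]),1) for u,v in [(130,160),(150,110),(110,150),(130,133),(330,230),(255,200)]])
a=cv2.resize(im['top'][140:195,230:290],None,fx=8,fy=8,interpolation=cv2.INTER_CUBIC)
b=cv2.resize(im['scene'][212:260,210:270],None,fx=8,fy=8,interpolation=cv2.INTER_CUBIC)
b=cv2.copyMakeBorder(b,0,440-b.shape[0],0,0,cv2.BORDER_CONSTANT)
cv2.imwrite('pics/crop1.png',cv2.resize(np.hstack([a,b]),(800,367)))
a=cv2.resize(im['top'][75:200,75:190],None,fx=4.5,fy=4.5,interpolation=cv2.INTER_CUBIC)
cv2.imwrite('pics/crop2.png',a)
E
```

```text
scene [[497.1, 0.0, 246.7], [0.0, 497.1, 193.7], [0.0, 0.0, 1.0]] [[0.605, 0.521, -0.602, 1156.594], [0.796, -0.413, 0.442, -646.326], [-0.019, -0.747, -0.665, 830.905], [0.0, 0.0, 0.0, 1.0]]
top [[416.2, 0.0, 247.2], [0.0, 416.2, 179.2], [0.0, 0.0, 1.0]] [[0.005, -0.99, 0.141, 342.752], [-0.999, -0.011, -0.038, -127.657], [0.039, -0.14, -0.989, 1007.085], [0.0, 0.0, 0.0, 1.0]]
scene (220, 220, 262, 252) 127 (np.float64(234.9291338582677), np.float64(233.30708661417322)) med [ 513.3 -210.4   21.8] max z [ 5.3 21.8 33.  34.7]
scene (78, 195, 122, 242) 201 (np.float64(103.27860696517413), np.float64(209.5273631840796)) med [ 258.7 -410.8   25.4] max z [ 4.1 25.4 38.1 39.5]
scene (130, 168, 172, 198) 183 (np.float64(143.95081967213116), np.float64(182.23497267759564)) med [ 230.7 -287.3   25.5] max z [ 4.6 25.5 38.4 39.9]
top (245, 146, 280, 188) 50 (np.float64(264.66), np.float64(169.44)) med [ 505.  -206.8   32.5] max z [ 7.6 32.5 35.5 56.1]
top (262, 284, 316, 308) 114 (np.float64(297.2894736842105), np.float64(291.87719298245617)) med [ 222.4 -281.2   38.5] max z [ 7.8 38.5 41.  42.1]
top (330, 255, 382, 290) 107 (np.float64(351.10280373831773), np.float64(279.4672897196262)) med [ 249.6 -404.4   38.3] max z [12.6 38.3 41.4 42.6]
clip top [ 529.4336629  -186.12301332    3.        ]
clip top [ 550.91383856 -183.35576056    3.        ]
clip scene [ 540.54983072 -188.71952244    3.        ]
clip scene [ 530.91939352 -188.49066072    3.        ]
grip scene [ 505.83059004 -204.60695132   20.        ]
mount top [587.7730605  106.19883967  62.        ] [585.32470282 103.92880111  62.        ]
mount top [586.47677134 104.96162092  67.        ] [589.03952563  99.05007631  67.        ]
depth cover [array([518. , 104. ,  64.9]), array([634.9,  62.3,  70.1]), array([540.7, 150.3,  64.5]), array([575.8, 101.6,  85.8]), array([ 363.8, -366.6,    2.7]), array([ 434.7, -184.8,    4.5])]
```

View pics/crop1.png

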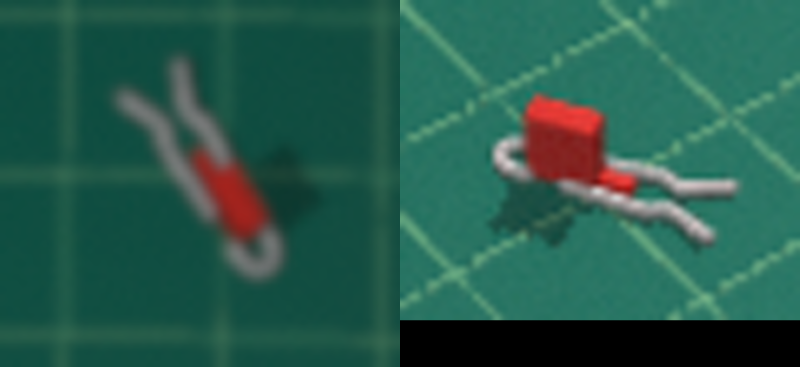

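View pics/crop2.png

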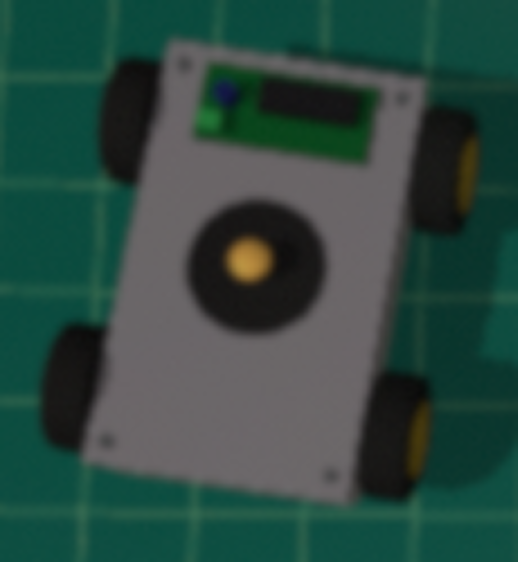

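The crop confirms the mat clip. Its grip is about 30 mm tall above the mat, against about 36 mm for the two on the wood. In the top picture the loop end is near (268,180) and the tips near (248,154) and (257,149). Next I'll fit its pose and the rover's.

```bash
python3 - <<'E'
from h import *
im=cv2.imread('pics/top0.png'); d=np.load('pics/top0.png.npy')
for zz in (5,):
    lo=w('top',268.5,180.5,z=zz); t=(w('top',248.3,154.5,z=zz)+w('top',257,149.3,z=zz))/2
    v=t-lo; print('loop',lo,'tipmid',t,'len',np.linalg.norm(v),'yaw',np.degrees(np.arctan2(v[1],v[0])),'grip at', lo+v/np.linalg.norm(v)*27)
    u=v/np.linalg.norm(v)
    print('seat',lo+u*59)
hsv=cv2.cvtColor(im,cv2.COLOR_BGR2HSV)
for z0 in (25,):
  pts=[]
  for vv in range(146,188):
    for uu in range(245,280):
      h=hsv[vv,uu]
      if (h[0]<8 or h[0]>172) and h[1]>150: pts.append((uu,vv))
  pts=np.array(pts,float); W=np.array([w('top',a,b,z=32)[:2] for a,b in pts]).astype(np.float32)
  print('red at z32: rect',cv2.minAreaRect(W),W.mean(0))
n='scene';ims=cv2.imread('pics/scene0.png');ds=np.load('pics/scene0.png.npy');h=cv2.cvtColor(ims,cv2.COLOR_BGR2HSV)
P=[]
for vv in range(220,252):
  for uu in range(220,262):
    if (h[vv,uu,0]<8 or h[vv,uu,0]>172) and h[vv,uu,1]>150: P.append(w(n,uu,vv,d=ds[vv,uu]))
P=np.array(P);print('scene 3d', np.round(P[P[:,2]>29][:,:].mean(0),1), cv2.minAreaRect(P[P[:,2]>12][:,:2].astype(np.float32)))
# rover cover corners from crop2
c=[(170,40),(428,80),(352,503),(85,462)]
C=np.array([w('top',x/4.5+75-.4,y/4.5+75-.4,z=65)[:2] for x,y in c]);print('cover',C,C.mean(0))
for i in range(4): print(np.linalg.norm(C[i]-C[(i+1)%4]))
v=(C[0]+C[1]-C[2]-C[3]);print('rover yaw',np.degrees(np.arctan2(v[1],v[0])))
print('boot', w('top',257/4.5+74.6,266/4.5+74.6,z=65),'head', w('top',249/4.5+74.6,260/4.5+74.6,z=84))
print('cover z', [round(float(w('top',u,v,d=d[v,u])[2]),1) for u,v in [(130,170),(110,140),(150,140),(140,175)]], 'mat z',[round(float(w('top',u,v,d=d[v,u])[2]),1) for u,v in [(255,200),(280,140),(230,170),(300,200)]],'wood',[round(float(w('top',u,v,d=d[v,u])[2]),1) for u,v in [(200,260),(230,255),(350,120)]])
E
```

```text
loop [ 482.65159461 -217.61272097    5.        ] tipmid [ 553.201952   -178.69802805    5.        ] len 80.57112543100345 yaw 28.880578135676846 grip at [ 506.29355864 -204.57210992    5.        ]
seat [ 534.31366417 -189.11657089    5.        ]
red at z32: rect ((508.0589904785156, -204.61163330078125), (31.889732360839844, 14.015193939208984), 33.54486846923828) [ 505.83133 -206.17987]
scene 3d [ 510.7 -209.6   32. ] ((510.1289978027344, -209.31854248046875), (24.030641555786133, 12.782903671264648), 32.83632278442383)
cover [[698.97494025 152.78151104]
 [679.96580826  19.18139503]
 [458.02649327  50.17572585]
 [477.37842985 183.7487169 ]] [578.58641791 101.47183721]
134.94568573429206
224.0930790509585
134.9675567907587
223.74981846324218
rover yaw -7.9526984102857865
boot [579.4556448  102.82049445  65.        ] head [577.70086705 102.27157685  84.        ]
cover z [62.2, 63.4, 65.7, 64.5] mat z [4.5, 1.7, 4.0, 2.0] wood [1.1, 2.8, 4.1]
```

```bash
python3 -m crank '[[[0.05,-0.028,0.016,0,0,-0.02],[0.1,-0.056,0.032,0,0,-0.04],[0.15,-0.084,0.048,0,0,-0.06],[0.2,-0.113,0.065,0,0,-0.09],[0.25,-0.141,0.08,0,0,-0.11],[0.3,-0.169,0.1,0,0,-0.13],[0.35,-0.197,0.115,0,0,-0.15],[0.398,-0.225,0.131,0,0,-0.17],[0.398,-0.225,0.131,0,0,-0.17],[0.398,-0.225,0.131,0,0,-0.17]]]' 0 60
python3 - <<'E'
from h import *
for n in('scene','top'):
    p,_=snap(n,n+'1.png')
    c=p[130:270,180:340] if n=='scene' else p[110:230,200:320]
    cv2.imwrite('pics/c_'+n+'1.png',cv2.resize(c,None,fx=4,fy=4,interpolation=cv2.INTER_CUBIC))
E
```

```text
time: 2.35
tool_pos: [506.4, -206.4, 100.4]
tcp_rot: [180.0, 0.0, 30.9]
ft_force: [-0.6, -0.1, -0.1]
finger_gap: 85.1
```

View pics/c_scene1.png

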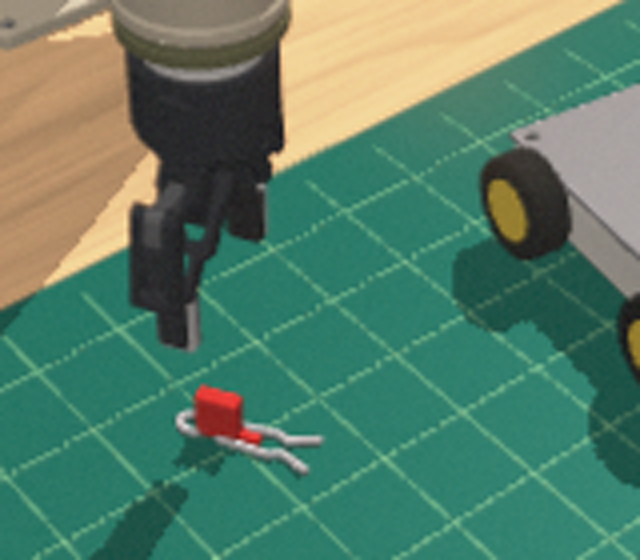

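View pics/c_top1.png

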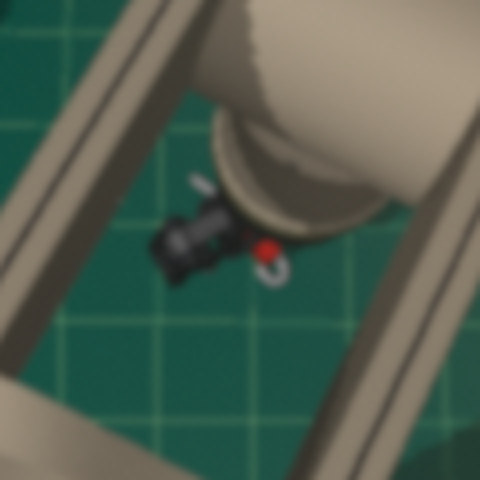

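The jaws straddle the red grip (crop scene ~(218,412), open fingers left and right of it). I'll descend to TCP z = 12 and close.

```bash
python3 -m crank '[[[0.001,0,0.04,0,0,0],[0.001,0,0.07,0,0,0],[0.001,0,0.083,0,0,0],[0.001,0,0.088,0,0,0],[0.001,0,0.088,0,0,0]]]' 0 60
python3 -m crank '[[[0,0,0,0,0,0],[0,0,0,0,0,0],[0,0,0,0,0,0],[0,0,0,0,0,0],[0,0,0,0,0,0],[0,0,0,0,0,0],[0,0,0,0,0,0],[0,0,0,0,0,0]]]' 1 60
```

```text
time: 3.08
tool_pos: [507.6, -207.7, 13.8]
tcp_rot: [179.9, -0.0, 30.8]
ft_force: [0.3, -0.3, -0.2]
finger_gap: 85.6
time: 4.08
tool_pos: [507.9, -207.8, 14.1]
tcp_rot: [179.9, -0.1, 30.8]
ft_force: [-0.3, 0.7, 4.3]
finger_gap: 10.6
```

```bash
python3 -m crank '[[[0,0,-0.01,0,0,0],[0,0,-0.03,0,0,0],[0,0,-0.06,0,0,0],[0,0,-0.09,0,0,0],[0,0,-0.12,0,0,0],[0,0,-0.14,0,0,0],[0,0,-0.14,0,0,0],[0,0,-0.14,0,0,0]]]' 
python3 - <<'E'
from h import *
for n in('scene',):
    p,_=snap(n,n+'2.png')
    c=p[100:240,180:340]
    cv2.imwrite('pics/c_'+n+'2.png',cv2.resize(c,None,fx=5,fy=4.28,interpolation=cv2.INTER_CUBIC))
E
```

```text
time: 5.08
tool_pos: [506.9, -207.2, 152.7]
tcp_rot: [180.0, -0.0, 30.8]
ft_force: [-0.7, 0.0, -1.3]
finger_gap: 10.7
```

View pics/c_scene2.png

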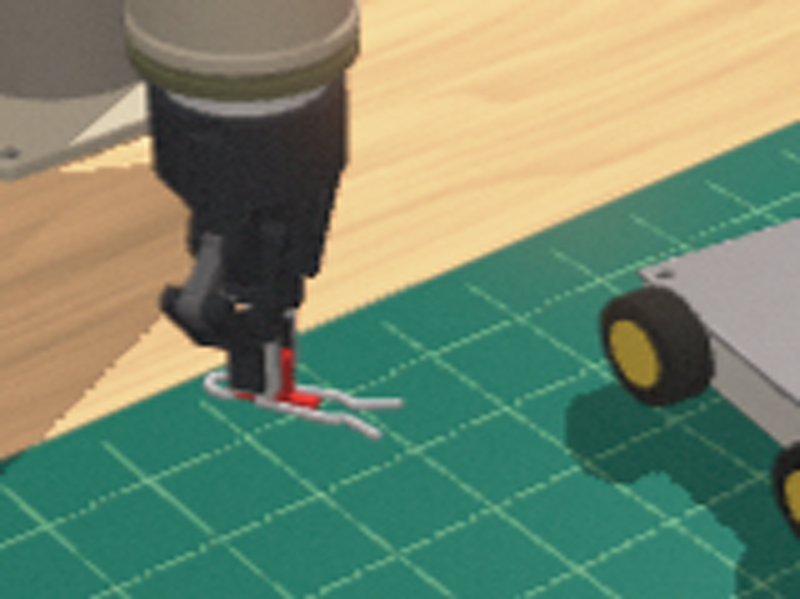

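Clip held, level, mouth forward. I'll carry it over the rear half of the cover and turn it to the rover's heading.

```bash
python3 -m crank '[[[0.02,-0.035,0,0,0,0.08],[0.039,-0.07,0,0,0,0.17],[0.058,-0.105,0,0,0,0.25],[0.078,-0.14,0,0,0,0.34],[0.098,-0.175,0,0,0,0.42],[0.117,-0.21,0,0,0,0.51],[0.137,-0.245,0.01,0,0,0.6],[0.156,-0.28,0.02,0,0,0.677],[0.156,-0.28,0.02,0,0,0.677],[0.156,-0.28,0.02,0,0,0.677]]]' 
python3 - <<'E'
from h import *
for n in('scene','top'):
    p,_=snap(n,n+'3.png')
    c=p[80:240,260:430] if n=='scene' else p[75:210,75:210]
    cv2.imwrite('pics/c_'+n+'3.png',cv2.resize(c,None,fx=4,fy=4,interpolation=cv2.INTER_CUBIC))
E
```

```text
time: 6.38
tool_pos: [496.9, 112.9, 131.2]
tcp_rot: [179.9, 0.1, -7.9]
ft_force: [-0.1, -0.8, 0.0]
finger_gap: 10.5
```

View pics/c_scene3.png

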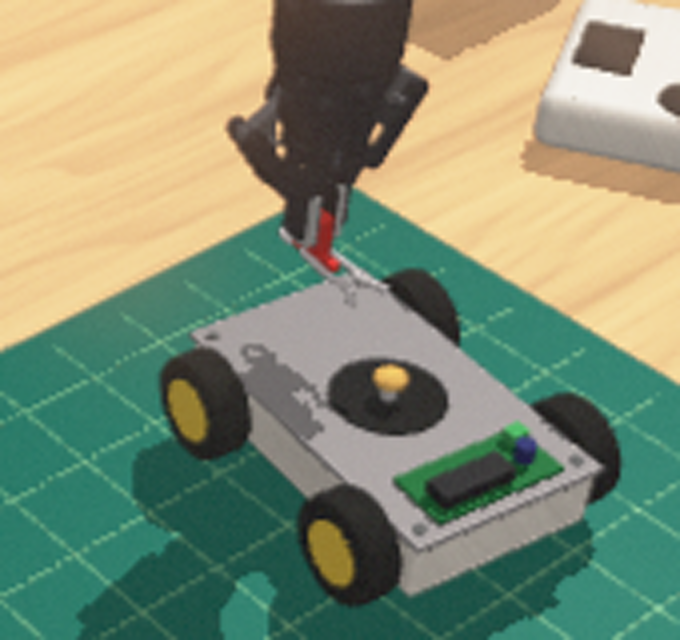

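View pics/c_top3.png

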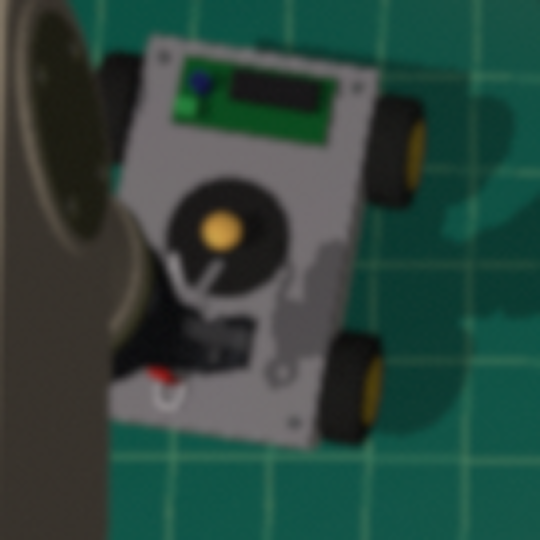

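```bash
python3 - <<'E'
from h import *
f=lambda x,y,z:w('top',x/4+74.6,y/4+74.6,z=z)
for z in(122,):
  a=f(175,256,z);b=f(219,264,z);print(a,b,(a+b)/2,np.linalg.norm(a-b)); l=f(167,408,z); print('loop',l, (a+b)/2-l)
print('head',f(222,230,83),'boot',f(229,238,65))
print('seat pred', 497+33*.99,112.9-33*.139,'tips',497+58*.99,112.9-58*.139)
d=np.load('pics/top3.png.npy');p=cv2.imread('pics/top3.png')
print(d[128:137,126:136].round())
for t in('shank','mount','clip','clip_bulge'):
  for n in('scene','top'): print(t,n,[(round(x['conf'],2),np.round(x['pixel'],1)) for x in r.landmark_of(t,n)])
E
```

```text
[553.90698286 116.8720171  122.        ] [549.84465652  93.23887146 122.        ] [551.87581969 105.05544428 122.        ] 23.979742866668293
loop [471.19457257 117.06815058 122.        ] [ 80.68124711 -12.0127063    0.        ]
head [578.60376291 102.17736511  83.        ] boot [578.54413778 102.46422862  65.        ]
seat pred 529.67 108.313 tips 554.42 104.83800000000001
[[959. 957. 960. 956. 957. 958. 958. 960. 959. 958.]
 [959. 954. 944. 939. 942. 940. 941. 959. 957. 956.]
 [957. 940. 939. 937. 938. 939. 937. 937. 958. 956.]
 [955. 936. 938. 937. 939. 937. 939. 938. 939. 956.]
 [934. 937. 937. 937. 936. 936. 938. 937. 942. 958.]
 [940. 940. 935. 936. 935. 936. 939. 939. 941. 957.]
 [939. 938. 938. 938. 937. 936. 938. 937. 939. 955.]
 [955. 938. 938. 934. 935. 937. 938. 942. 943. 956.]
 [953. 954. 940. 937. 939. 940. 939. 942. 955. 954.]]
shank scene [(0.56, array([337. , 138.2])), (0.39, array([352.8, 176.7]))]
shank top [(0.5, array([131.1, 132.8]))]
mount scene [(0.68, array([357.7, 181. ]))]
mount top [(0.82, array([133. , 132.8]))]
clip scene [(0.89, array([ 97. , 227.6])), (0.72, array([157.8, 181.8])), (0.55, array([342.9, 150.5]))]
clip top [(0.88, array([280.1, 296.1])), (0.79, array([360.1, 267. ]))]
clip_bulge scene [(0.9, array([ 88.3, 230.7])), (0.69, array([344.2, 149.2])), (0.69, array([160.2, 177.1]))]
clip_bulge top [(0.86, array([365.8, 270.2])), (0.62, array([275.8, 296.8])), (0.46, array([123.8, 143.4]))]
```

```bash
python3 -m crank '[[[0,-0.0005,0.02,0,0,0],[0,-0.0005,0.04,0,0,0],[0,-0.0005,0.048,0,0,0],[0,-0.0005,0.051,0,0,0],[0,-0.0005,0.051,0,0,0],[0,-0.0005,0.051,0,0,0]]]' 
python3 -m crank '[[[0,0,0.0005,0,0,0],[0,0,0.001,0,0,0],[0,0,0.0015,0,0,0],[0,0,0.002,0,0,0],[0,0,0.002,0,0,0]]]' 
```

```text
time: 7.62
tool_pos: [498.3, 113.6, 82.2]
tcp_rot: [-180.0, -0.1, -8.1]
ft_force: [0.3, -0.4, -0.5]
finger_gap: 10.9
time: 8.25
tool_pos: [498.2, 113.5, 80.1]
tcp_rot: [-180.0, -0.1, -8.1]
ft_force: [-0.6, -0.5, -0.1]
finger_gap: 10.3
```

```bash
python3 -m crank '[[[0,0,0.001,0,0,0],[0,0,0.002,0,0,0],[0,0,0.002,0,0,0]]]' 
python3 -m crank '[[[0,0,0.0005,0,0,0],[0,0,0.001,0,0,0],[0,0,0.001,0,0,0]]]' 
python3 - <<'E'
from h import *
for n in('scene','top'):
    p,_=snap(n,n+'4.png')
    c=p[110:220,290:410] if n=='scene' else p[100:190,90:190]
    cv2.imwrite('pics/c_'+n+'4.png',cv2.resize(c,None,fx=5,fy=5,interpolation=cv2.INTER_CUBIC))
E
```

```text
time: 8.62
tool_pos: [498.1, 113.5, 77.9]
tcp_rot: [180.0, -0.1, -8.1]
ft_force: [0.3, 1.0, -0.4]
finger_gap: 10.4
time: 9.0
tool_pos: [498.1, 113.5, 76.8]
tcp_rot: [180.0, -0.0, -8.1]
ft_force: [-0.8, 1.0, -0.2]
finger_gap: 10.7
```

View pics/c_scene4.png

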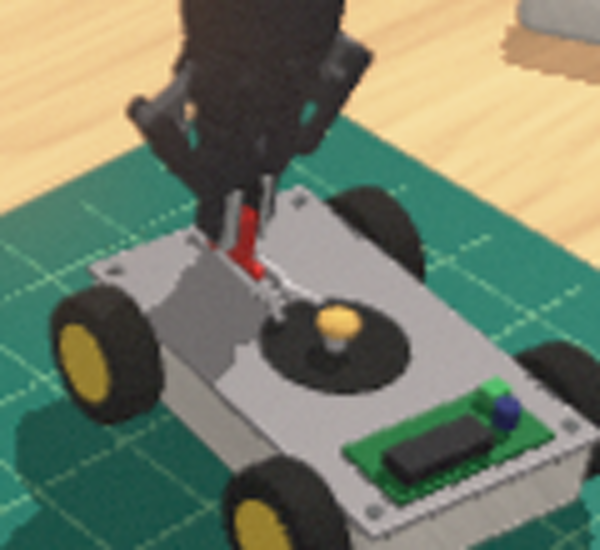

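View pics/c_top4.png

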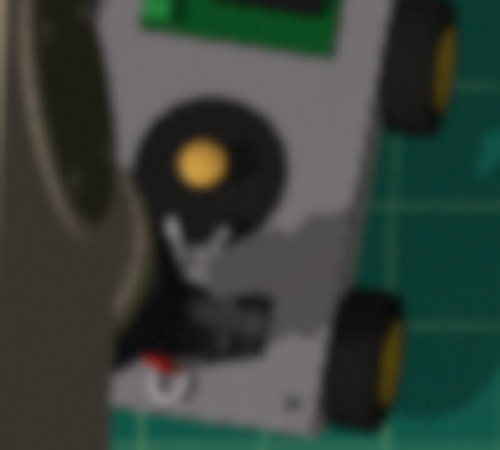

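```bash
python3 - <<'E'
from h import *
f=lambda x,y,z:w('top',x/5+90-.4,y/5+100-.4,z=z)
a=f(170,219,68);b=f(227,230,68);m=(a+b)/2;h=f(202,162,83);print(a,b,m,np.linalg.norm(a-b),h)
u=np.array([np.cos(np.radians(-8.1)),np.sin(np.radians(-8.1))]);n=np.array([-u[1],u[0]])
e=(h-m)[:2];print('ahead',e@u,'left',e@n); l=f(167,397,68);print('loop->tip',m-l,np.degrees(np.arctan2(*(m-l)[1::-1])))
t=np.array([498.1,113.5]);e=(h[:2]-t);print('tcp->post ahead',e@u,'left',e@n)
E
```

```text
[555.75490091 119.40606162  68.        ] [550.99235912  93.43136405  68.        ] [553.37363001 106.41871284  68.        ] 26.407701872613064 [578.83169645 102.41087422  83.        ]
ahead 25.76879745062935 left -0.38078212767525843
loop->tip [ 79.6440419  -10.49343386   0.        ] -7.505725530698771
tcp->post ahead 81.48876089782398 left 0.3966986190174546
```

Aligned within 0.4 mm laterally, tips about 26 mm short of the post. I'll advance 30 mm freely, then in fine steps.

```bash
python3 -m crank '[[[0.006,0,0,0,0,0],[0.012,0,0,0,0,0],[0.018,0,0,0,0,0],[0.024,0,0,0,0,0],[0.03,0,0,0,0,0],[0.03,0,0,0,0,0]]]' 
python3 -m crank '[[[0.001,0,0,0,0,0],[0.002,0,0,0,0,0],[0.003,0,0,0,0,0],[0.003,0,0,0,0,0]]]'
```

```text
time: 9.85
tool_pos: [528.3, 109.2, 76.9]
tcp_rot: [-180.0, -0.1, -8.1]
ft_force: [0.9, 0.3, -0.7]
finger_gap: 10.5
time: 10.35
tool_pos: [531.3, 108.8, 77.0]
tcp_rot: [180.0, -0.1, -8.1]
ft_force: [-0.3, -0.4, -1.0]
finger_gap: 10.3
```

```bash
python3 - <<'E'
from h import *
for n in('scene','top'):
    p,_=snap(n,n+'5.png')
    c=p[130:210,310:410] if n=='scene' else p[100:180,90:190]
    cv2.imwrite('pics/c_'+n+'5.png',cv2.resize(c,None,fx=6,fy=6,interpolation=cv2.INTER_CUBIC))
E
```

```text
(no output)
```

View pics/c_scene5.png

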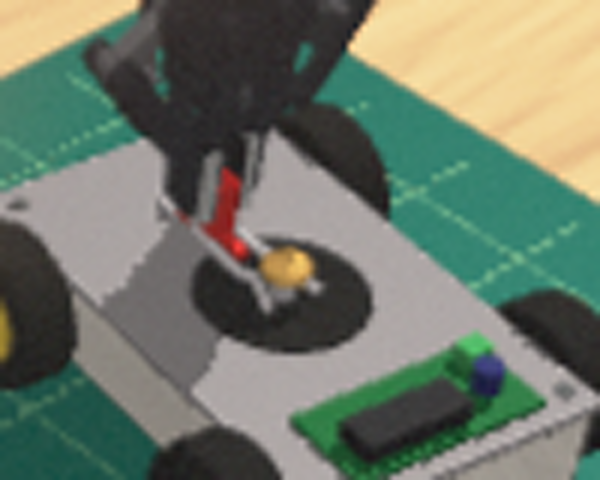

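View pics/c_top5.png

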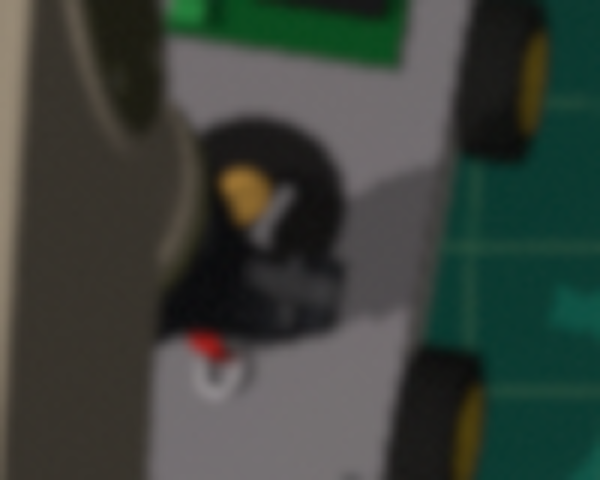

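The shank is between the legs and the head is above them: scene crop tips ~(268,305) and (315,288), gold head (285,265). Now I'll push on in small steps and watch the force.

```bash
python3 -m crank '[[[0.001,0,0,0,0,0],[0.002,0,0,0,0,0],[0.003,0,0,0,0,0],[0.004,0,0,0,0,0],[0.005,0,0,0,0,0]]]' 
python3 -m crank '[[[0.001,0,0,0,0,0],[0.002,0,0,0,0,0],[0.003,0,0,0,0,0]]]'
python3 -m crank '[[[0.001,0,0,0,0,0],[0.002,0,0,0,0,0],[0.003,0,0,0,0,0]]]'
```

```text
time: 11.08
tool_pos: [536.1, 108.2, 76.9]
tcp_rot: [180.0, -0.0, -8.1]
ft_force: [-0.5, 1.4, -0.2]
finger_gap: 10.9
time: 11.45
tool_pos: [538.8, 107.8, 76.7]
tcp_rot: [180.0, 0.0, -8.1]
ft_force: [-1.8, 1.0, 0.2]
finger_gap: 10.8
time: 11.82
tool_pos: [541.4, 107.3, 76.5]
tcp_rot: [180.0, 0.0, -8.1]
ft_force: [-3.5, 1.5, -0.9]
finger_gap: 10.0
```

```bash
python3 -m crank '[[[0.001,0,0,0,0,0],[0.002,0,0,0,0,0]]]' 
python3 -m crank '[[[0.001,0,0,0,0,0],[0.002,0,0,0,0,0]]]'
python3 - <<'E'
from h import *
print([np.round(r.sense()['ft_force'],1) for _ in range(2)])
for n in('scene',):
    p,_=snap(n,n+'6.png')
    print(r.sense()['ft_force'])
    c=p[130:210,310:410] if n=='scene' else p[100:180,90:190]
    cv2.imwrite('pics/c_'+n+'6.png',cv2.resize(c,None,fx=6,fy=6,interpolation=cv2.INTER_CUBIC))
E
```

```text
time: 12.08
tool_pos: [543.2, 107.1, 76.3]
tcp_rot: [180.0, 0.1, -8.1]
ft_force: [-4.2, 1.8, -0.6]
finger_gap: 10.3
time: 12.32
tool_pos: [544.9, 106.8, 76.2]
tcp_rot: [180.0, 0.1, -8.1]
ft_force: [-6.2, 0.4, 1.0]
finger_gap: 10.5
[array([-6.2,  0.4,  1. ]), array([-6.2,  0.4,  1. ])]
[-5.66023642  0.89483773 -0.35778605]
```

View pics/c_scene6.png

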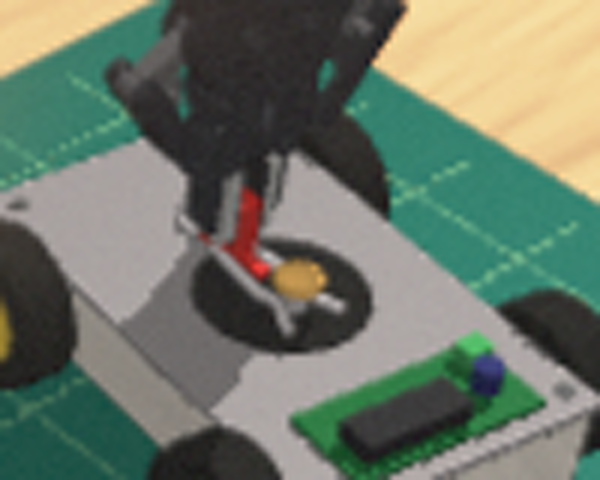

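```bash
python3 -m crank '[[[0.001,0,0,0,0,0],[0.0015,0,0,0,0,0]]]'
```

```text
time: 12.62
tool_pos: [545.8, 106.8, 76.1]
tcp_rot: [180.0, 0.2, -8.0]
ft_force: [-9.2, 2.2, 3.7]
finger_gap: 10.9
```

```bash
python3 -m crank '[[[0.001,0,0,0,0,0],[0.0015,0,0,0,0,0]]]'
```

```text
time: 12.88
tool_pos: [546.6, 106.7, 76.2]
tcp_rot: [180.0, 0.3, -8.0]
ft_force: [-8.4, 1.8, 3.2]
finger_gap: 10.4
```

```bash
python3 -m crank '[[[0.001,0,-0.0005,0,0,0],[0.0015,0,-0.0007,0,0,0]]]'
```

```text
time: 13.12
tool_pos: [547.3, 106.6, 76.5]
tcp_rot: [180.0, 0.4, -8.0]
ft_force: [-7.0, 0.5, 0.3]
finger_gap: 11.0
```

```bash
python3 -m crank '[[[0.001,0,0,0,0,0],[0.0015,0,0,0,0,0]]]'
```

```text
time: 13.38
tool_pos: [547.8, 106.6, 76.2]
tcp_rot: [179.9, 0.6, -8.0]
ft_force: [-10.3, 0.9, 4.4]
finger_gap: 10.7
```

```bash
python3 -m crank '[[[0.001,0,0,0,0,0],[0.0015,0,0,0,0,0]]]'
```

```text
time: 13.62
tool_pos: [548.2, 106.6, 76.3]
tcp_rot: [179.9, 0.7, -8.0]
ft_force: [-10.5, 2.0, 6.1]
finger_gap: 10.6
```

The nose is dipping and pressing on the cover (fz 6 N, pitch 0.7°). I'll level it and raise it slightly without pushing, then read the true push force.

```bash
python3 -m crank '[[[0,0,-0.0005,0,0.012,0],[0,0,-0.001,0,0.018,0]]]'
python3 - <<'E'
from h import *
for n in('scene','top'):
    p,_=snap(n,n+'7.png')
    print(r.sense()['ft_force'])
    c=p[130:210,310:410] if n=='scene' else p[100:180,90:190]
    cv2.imwrite('pics/c_'+n+'7.png',cv2.resize(c,None,fx=6,fy=6,interpolation=cv2.INTER_CUBIC))
E
```

```text
time: 13.88
tool_pos: [547.0, 106.6, 76.4]
tcp_rot: [179.9, -0.2, -8.0]
ft_force: [-6.2, 1.4, -3.3]
finger_gap: 10.7
[-5.16425415  1.1537643  -0.57976306]
[-6.66521574  1.03669957 -1.27277606]
```

View pics/c_scene7.png

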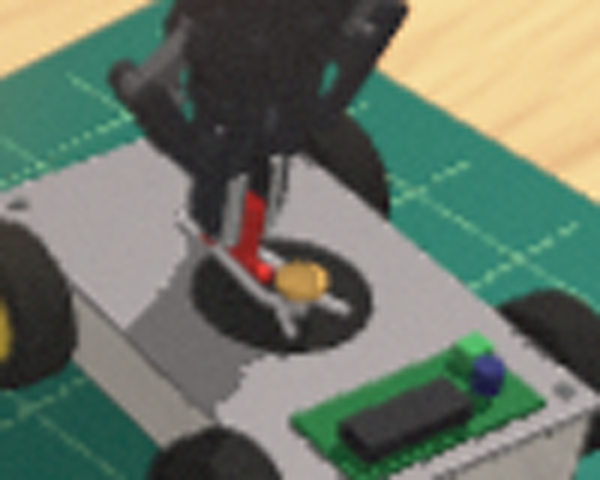

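View pics/c_top7.png

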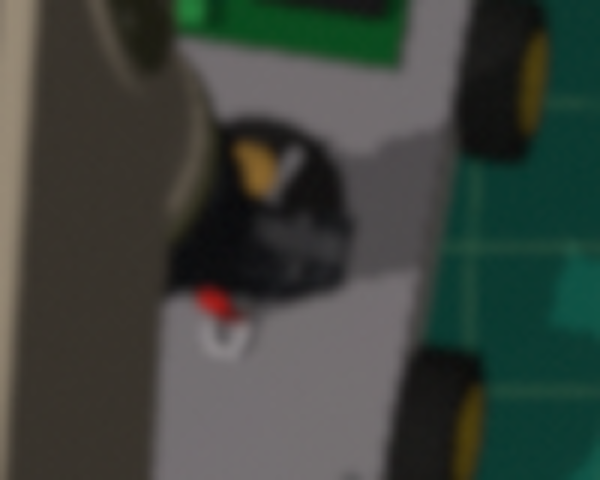

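```bash
python3 -m crank '[[[0.0015,0,-0.0003,0,0.003,0],[0.0025,0,-0.0004,0,0.005,0]]]'
```

```text
time: 14.22
tool_pos: [548.5, 106.4, 76.3]
tcp_rot: [179.9, -0.4, -8.0]
ft_force: [-7.5, 2.1, -0.5]
finger_gap: 10.8
```

```bash
python3 -m crank '[[[0.0012,0,-0.0003,0,0.003,0],[0.002,0,-0.0004,0,0.003,0]]]'
```

```text
time: 14.48
tool_pos: [549.5, 106.2, 76.2]
tcp_rot: [179.9, -0.4, -8.0]
ft_force: [-8.2, 1.1, 0.8]
finger_gap: 10.6
```

```bash
python3 -m crank '[[[0.0012,0,-0.0004,0,0.003,0],[0.002,0,-0.0006,0,0.003,0]]]'
```

```text
time: 14.72
tool_pos: [550.2, 106.0, 76.2]
tcp_rot: [179.9, -0.4, -8.0]
ft_force: [-8.5, 1.4, -0.0]
finger_gap: 10.3
```

```bash
python3 -m crank '[[[0.0012,0,-0.0004,0,0.003,0],[0.002,0,-0.0006,0,0.003,0]]]'
```

```text
time: 14.98
tool_pos: [552.5, 105.7, 76.8]
tcp_rot: [179.9, -0.6, -8.0]
ft_force: [-0.5, 0.4, -1.3]
finger_gap: 10.7
```

It snapped: the force dropped from 8.5 N to 0.5 N. I'll stop and look.

```bash
python3 - <<'E'
from h import *
for n in('scene','top'):
    p,_=snap(n,n+'8.png')
    print(r.sense()['ft_force'],r.sense()['tool_pos'])
    c=p[130:210,310:410] if n=='scene' else p[100:180,90:190]
    cv2.imwrite('pics/c_'+n+'8.png',cv2.resize(c,None,fx=6,fy=6,interpolation=cv2.INTER_CUBIC))
E
```

```text
[-1.49673758  0.86781628 -0.58251677] [552.90116287 105.65897878  77.11152949]
[-1.38247949  0.29298574 -1.12301895] [552.92891725 105.64532188  77.15362857]
```

View pics/c_scene8.png

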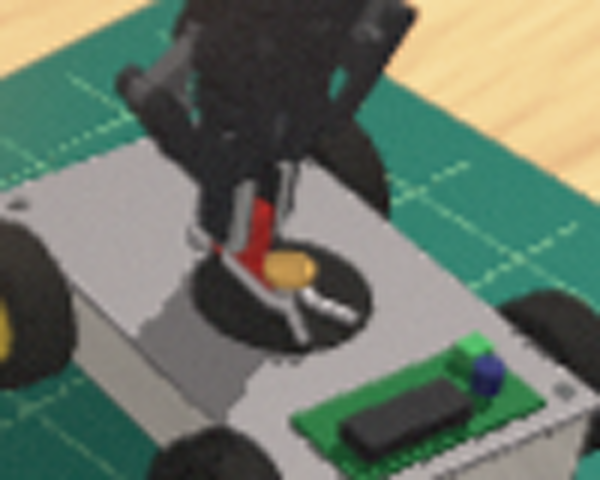

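View pics/c_top8.png

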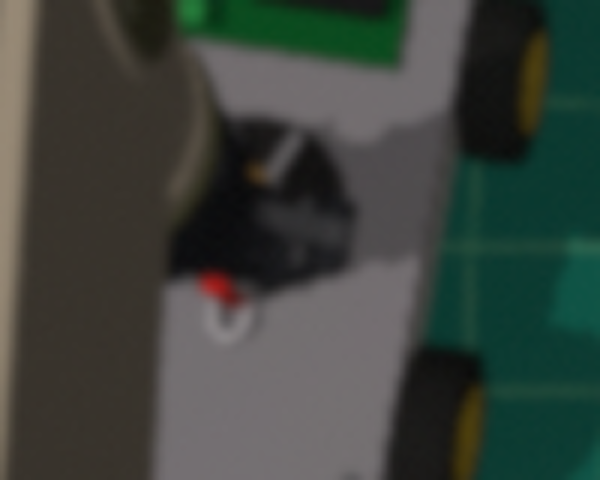

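The head is back near the boot centre (scene crop ~(290,268)), with the legs protruding past it. I'll relieve the ~1.4 N residual by backing off 1.5 mm, lower slightly, then open.

```bash
python3 -m crank '[[[-0.0008,0,0.0004,0,-0.005,0],[-0.0015,0,0.0007,0,-0.008,0],[-0.0015,0,0.0007,0,-0.008,0]]]'
python3 -m crank '[[[0,0,0,0,0,0],[0,0,0,0,0,0],[0,0,0,0,0,0],[0,0,0,0,0,0],[0,0,0,0,0,0],[0,0,0,0,0,0],[0,0,0,0,0,0],[0,0,0,0,0,0]]]' 0 60
```

```text
time: 15.45
tool_pos: [551.8, 105.8, 76.6]
tcp_rot: [179.9, -0.3, -8.0]
ft_force: [-0.6, 1.0, 0.2]
finger_gap: 10.5
time: 16.45
tool_pos: [551.8, 105.8, 76.7]
tcp_rot: [179.9, -0.3, -8.0]
ft_force: [-0.1, 0.2, -0.2]
finger_gap: 85.7
```

Released, no residual force. I'll rise straight up, then retreat clear for a view.

```bash
python3 -m crank '[[[0,0,-0.02,0,0,0],[0,0,-0.06,0,0,0],[0,0,-0.11,0,0,0],[0,0,-0.16,0,0,0],[-0.04,0.05,-0.18,0,0,0],[-0.06,0.1,-0.18,0,0,0],[-0.08,0.15,-0.18,0,0,0],[-0.1,0.2,-0.18,0,0,0],[-0.1,0.25,-0.18,0,0,0],[-0.1,0.25,-0.18,0,0,0]]]'
python3 - <<'E'
from h import *
for n in('scene','top'):
    p,_=snap(n,n+'9.png')
    c=p[130:210,310:410] if n=='scene' else p[90:170,90:190]
    cv2.imwrite('pics/c_'+n+'9.png',cv2.resize(c,None,fx=6,fy=6,interpolation=cv2.INTER_CUBIC))
print(r.sense()['ft_force'])
E
```

```text
time: 17.7
tool_pos: [416.6, -130.2, 258.5]
tcp_rot: [179.8, -0.4, -8.3]
ft_force: [-0.4, 0.1, -0.6]
finger_gap: 85.4
[0.4415797  0.96907843 0.80866722]
```

View pics/c_scene9.png

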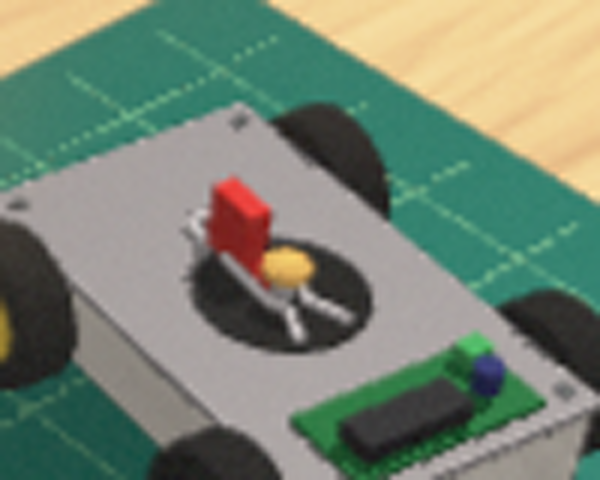

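View pics/c_top9.png

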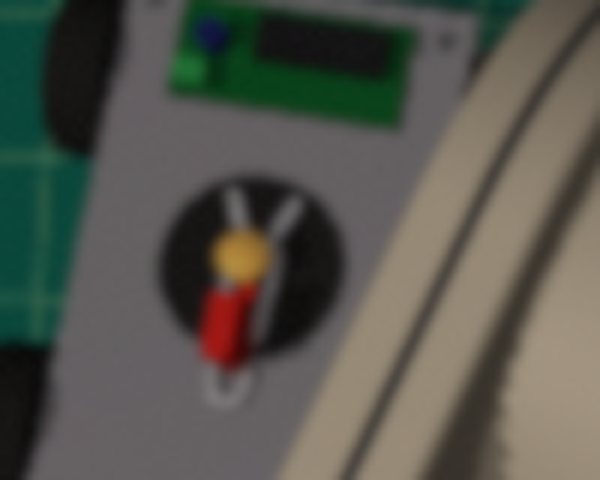

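```bash
python3 - <<'E'
from h import *
f=lambda x,y,z:w('top',x/6+90-.4,y/6+90-.4,z=z)
m=(f(232,188,66)+f(296,199,66))/2;h=f(240,256,83);b=f(252,266,65);l=f(227,405,66)
print('head',h,'boot',b,'tips-head',np.linalg.norm((m-h)[:2]),'loop-head',np.linalg.norm((l-h)[:2]))
for n in('screwdriver','servo','mouse'):
  print(n,[(round(x['conf'],2),np.round(x['extent'])) for x in r.look_for(n,'scene')][:1])
r.hand_in()
E
```

```text
head [578.20096087 103.27601334  83.        ] boot [578.92814777 103.05017046  65.        ] tips-head 29.353912861109546 loop-head 54.13889522940955
screwdriver [(0.86, array([268., 294., 326., 361.]))]
servo []
mouse [(0.56, array([ 96., 276., 137., 320.]))]
the job is handed in; nothing more can be done
```

The clip is snapped onto the rover's post and released, and the job is handed in; no verdict was reported. I picked the smallest of the three look-alikes, the one on the cutting mat, and slid it along the rover's -x half of the cover.

**Push:** The force rose to about 8.5 N and fell to about 0.5 N at the snap, where I stopped. Partway through, the clip's nose dipped onto the cover. The reading went up to about 10.5 N along the push, with 6 N pressing on the cover, until I levelled and raised it. I then backed off about 1.5 mm, opened the gripper and moved clear. The whole job took about 18 s of the 58 s.

**Last checks:**
- **Post:** The head is within about 1 mm of the boot centre, and also within about 1 mm of where it stood at the start.
- **Clip:** It looks flat and lies under the head. From the picture, the tips are 29 mm ahead of the post and the loop end is 54 mm behind it. The nominal distances are 26 and 59 mm, so the shank sits about 3–5 mm behind the seat centre. That is more than the 2 mm play allows and at the edge of the 4.5 mm tolerance. I put it down to blurred wire ends and the 2 mm calibration error, but did not confirm this.
- **Bystanders:** The screwdriver and mouse are where they were, within a few pixels. The network did not find the servo in the last picture. The arm never went near it.

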